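# Feel along a mudguard's rib for dents

### The job

Check the short mudguard on the inspection stand for dents: run the fingertips lightly along the raised rib on its back, along its whole length, starting at the plain, square-cut end and finishing at the end with the splash flap, then take the hand away. The mudguard rides on a spring and may give under the touch, but do not push it down to its stop. Only touch it: pick nothing up, and leave the stand and the tools and parts around it where they are.

Things in the scene. Friction and masses are not known exactly. Their poses are not given: they have to be found in the camera images.
- stand: inspection stand, loose on the worktop: dark steel foot plate 150x90x16 mm, 2.5 kg, with a steel tube (29 mm across, up to 61 mm) in its middle. Origin under the foot's centre, on the worktop. Its x axis runs level along the mudguard from the plain, square-cut end to the flap end; z up. The plain end is on the robot's left, the guard turned up to 40 degrees from square across.
- guard (a joint): how far the mudguard is pushed down on the stand's spring, m: 0 = up, at rest; 0.020 = down on its stop. It starts to move at about 1 N and takes about 0.5 N more per mm (4 N at 6 mm, 10 N at 18 mm), springs back by itself, and moves only straight up and down.
- guard_crown (a point): highest point of the mudguard, mid-length on top of its rib, 115 mm above the worktop at rest. The guard: short aluminium arc, 241 mm end to end, 51 mm wide, radius 340 mm in the upright plane, crown up, ends 93 mm high. A raised steel rib 14 mm wide runs along the middle of its back, end to end; beside it the sheet is 4 mm lower and slopes away.
- guard_flap_end (a point): top of the rib at the mudguard's flap end, 93 mm above the worktop at rest. From here a black spade-shaped splash flap, 58 mm wide and about 40 mm long, hangs outward and down; the other, plain end is cut off square and has none.
- rib_1: stretch 1 of 7 of the mudguard's raised centre rib, counted from the plain end, 48 mm long, at the plain, square-cut end; one unbroken rib to the eye. Origin on top of the rib, at the middle of this stretch (moves down with the mudguard); x along the rib towards the flap end, z square to the rib, upward.
- rib_2: stretch 2 of 7 of the mudguard's raised centre rib, counted from the plain end, 33.6 mm long; one unbroken rib to the eye. Origin on top of the rib, at the middle of this stretch (moves down with the mudguard); x along the rib towards the flap end, z square to the rib, upward.
- rib_3: stretch 3 of 7 of the mudguard's raised centre rib, counted from the plain end, 33.6 mm long; one unbroken rib to the eye. Origin on top of the rib, at the middle of this stretch (moves down with the mudguard); x along the rib towards the flap end, z square to the rib, upward.
- rib_4: stretch 4 of 7 of the mudguard's raised centre rib, counted from the plain end, 33.6 mm long; one unbroken rib to the eye. Origin on top of the rib, at the middle of this stretch (moves down with the mudguard); x along the rib towards the flap end, z square to the rib, upward.
- rib_5: stretch 5 of 7 of the mudguard's raised centre rib, counted from the plain end, 33.6 mm long; one unbroken rib to the eye. Origin on top of the rib, at the middle of this stretch (moves down with the mudguard); x along the rib towards the flap end, z square to the rib, upward.
- rib_6: stretch 6 of 7 of the mudguard's raised centre rib, counted from the plain end, 33.6 mm long; one unbroken rib to the eye. Origin on top of the rib, at the middle of this stretch (moves down with the mudguard); x along the rib towards the flap end, z square to the rib, upward.
- rib_7: stretch 7 of 7 of the mudguard's raised centre rib, counted from the plain end, 30 mm long, at the flap end; one unbroken rib to the eye. Origin on top of the rib, at the middle of this stretch (moves down with the mudguard); x along the rib towards the flap end, z square to the rib, upward.
- spanner: open-and-ring spanner, bare steel, 170x39x10 mm, lying beside the stand; origin under its centre
- tape: black roll of tape, 66 mm across, 19 mm high, lying flat beside the stand; origin under its centre
- lever: plastic tyre lever, 18x110x8 mm, lying beside the stand; origin under its centre
- lube: small dark lube bottle with a pointed cap, 38x37x104 mm, standing to the left; origin under its centre
- flat_pedal: black flat pedal, 67x120x23 mm, lying to the right; origin under its centre
- cutters: pliers, 162x58x18 mm, lying to the left, farther back; origin under its centre
- stiff_brush: wooden brush, 24x165x34 mm, lying to the right, farther back; origin under its centre

How it is judged:
On the way, in this order (a step that is already met when the one before it is completed fails the run):
1. the fingertips touch stretch 1 of the rib (plain end) (contact force between the fingers and rib_1 above 0.3 N), for 0.05 s.
2. the fingertips touch stretch 2 of the rib (contact force between the fingers and rib_2 above 0.3 N), for 0.05 s.
3. the fingertips touch stretch 3 of the rib (contact force between the fingers and rib_3 above 0.3 N), for 0.05 s.
4. the fingertips touch stretch 4 of the rib (contact force between the fingers and rib_4 above 0.3 N), for 0.05 s.
5. the fingertips touch stretch 5 of the rib (contact force between the fingers and rib_5 above 0.3 N), for 0.05 s.
6. the fingertips touch stretch 6 of the rib (contact force between the fingers and rib_6 above 0.3 N), for 0.05 s.
7. the fingertips touch stretch 7 of the rib (flap end) (contact force between the fingers and rib_7 above 0.3 N), for 0.05 s.
At the end, for the whole second after the job is handed in: The fingertips have touched the seven stretches of the rib in order from the plain end to the flap end; the mudguard is back up (within 2 mm), the stand is upright, at rest and within 25 mm of where it was, and every other thing is within 25 mm of where it was (value of joint guard below 0.002 m and distance of each of stand, spanner, tape, lever, lube, flat_pedal, cutters, stiff_brush from where it was at the start of the episode below 0.025 m and angle between stand's own z axis and vertical below 0.1 rad and linear speed of stand below 0.02 m/s).
It fails at once if the mudguard is pushed down to its stop (more than 18 of its 20 mm) (value of joint guard above 0.018 m).
It fails at once if the stand is shifted more than 25 mm, lifted more than 8 mm or tipped (distance of stand from where it was at the start of the episode above 0.025 m or height (world z) of stand above 0.008 m or angle between stand's own z axis and vertical above 0.15 rad).
It fails at once if a tool or part lying about is moved more than 25 mm, or lifted more than 15 mm (distance of any of spanner, tape, lever, lube, flat_pedal, cutters, stiff_brush from where it was at the start of the episode above 0.025 m or height (world z) of any of spanner, tape, lever, lube, flat_pedal, cutters, stiff_brush above 0.015 m).
It also fails if it takes over 38 s, if anything falls off the work surface, if the arm or the gripper's body presses on something with over 40 N, if the wrist force passes 120 N, or if a joint passes its speed limit or range.

### The arm

A 7-joint arm with a two-finger parallel gripper is mounted at the origin on a cart in front of the work surface, level with it; the furniture and walls round the work are solid. World frame = base frame: x ahead of the robot, y to its left, z up, the work surface at z = 0. Lengths are in m, angles in rad, forces in N, time in s.
With the tool pointing down it reaches from about 0.425 to 0.925 m from the base axis. Payload 6.8 kg.
Tool frame: the origin (TCP) lies midway between the tips of the shut fingers; the grasp point (between the pads) lies 19 mm behind it; x points along the fingers, z is the direction in which the jaws open and shut, and the axes are right-handed (so a half turn about x gives the same grasp; the last joint's range is limited). The gripper opens to 85 mm and grips with 20 to 120 N. Pads are 22 mm wide; open, the fingers measure 114 mm over their backs; the gripper's body (76 mm by 85 mm) begins 54 mm behind the grasp point. The pads swing forward as they close: fully open they stand 13 mm farther back than shut.
Start: joints at [1.239, 0.477, 0.022, 1.555, -0.011, 1.109, -0.083], TCP at [0.15, -0.658, 0.231] pointing down, gripper open.
Joint ranges: [-2.96, 2.96], [-0.34, 2.1], [-1.41, 1.46], [0.24, 2.44], [-1.37, 4.51], [0.17, 1.92], [-2.96, 2.96]. Speed limits (rad/s): [2.39, 2.39, 3.14, 3.14, 3.14, 3.14, 3.14].

### API

Orientations are given as a unit quaternion [w, x, y, z].
In Python, from station import bot gives the robot as it stands. The module is installed in compiled form; this text tells all that it offers.
- The arm moves only by the shell command python3 -m jog 'ROWS' [FORCE]. ROWS is text: rows parted by semicolons, each of 7 numbers parted by spaces: the shift along the tool's x, y, z in mm, then the turn, a rotation vector about the tool's x, y, z in units of 6 degrees (1.0 is 6 degrees), then the finger opening in mm, from 0 to 85.4. A call has 1 to 5 rows; each row shifts and turns the commanded pose from where the row before left it, along the tool's axes as they then stand; what a row does not reach is not made up. A row lasts 1/10 s, in which the tool goes at most 50 mm and 8.59 degrees, less where a joint would pass 70% of its speed; a pose out of reach is approached as far as the arm can. A call with a gripper value outside its range is refused whole. The fingers move at their own pace and stop on an object; FORCE is the grip in N (left out, the last holds). Time passes only in rows, so rows that do not move let the fingers close. It gives the time, the measured TCP pose, the force and the opening at its end, in the units of the state.
- bot.get_obs(): the state, without advancing time (a new reading comes with each control period).
- bot.read_camera(name): name is "side" or "top"; returns (picture, depth): 420x560x3 uint8, red, green, blue; 420x560 float32, m along the optical axis (not along the pixel's ray), 0 where there is no reading.
- bot.calibration(name): a dict with "fx", "fy", "cx", "cy" (pixels), "D" ([k1, k2, p1, p2, k3] as OpenCV has them; the pictures are not rectified), "T" (4x4, takes a point from camera to world coordinates). Camera axes: x right, y up, looking along -z (the intrinsics and any distortion apply to the point x, -y, -z); pixel columns grow to the right and rows downward; lengths in m; the calibration is good to about 2 mm. A picture is of the moment at which its call begins. calibration takes no time and is no camera call.
- bot.hand_in(): hands the job in, once; it reports no verdict.
The state is a dict: "t": time; "q": joint angles; "joint_vel": joint speeds; "joint_torque": joint torques, N m; "eef_pos": TCP position; "tool_rot": TCP orientation; "contact_force": force on the tool from outside, world axes, zero at the start; "torque": the same for the moment, N m; "gripper_width": opening from 0.0 (shut) to 1.0 (fully open).
Only numpy, scipy, OpenCV 4.12 (cv2) and the standard library are available. Lean on these libraries where they do the work, as an engineer would, in place of code of your own. Each camera call takes 0.05 s, during which the arm holds its last target.

## Working session

There is one attempt and no reset: what is moved stays moved. The work goes in short steps, Python scripts to look and compute and a shell command to move; the robot and the scene stay as the last step left them, time stands still between calls to the robot, and variables do not carry over. Pictures are saved under pics/ and viewed, and the job is handed in when it is done.

```bash
mkdir -p pics; python3 - <<'E'
from station import bot
import cv2,numpy as np
for n in("top","side"):
    p,d=bot.read_camera(n); cv2.imwrite(f"pics/{n}0.png",p[:,:,::-1]); np.savez(f"{n}0.npz",p=p,d=d)
    c=bot.calibration(n); print(n,c)
print(bot.get_obs())
E
```

```text
top {'fx': 400.3384968357204, 'fy': 400.3384968357204, 'cx': 276.8059163410778, 'cy': 212.77059915414443, 'D': array([-0.04842104,  0.        ,  0.        ,  0.        ,  0.        ]), 'T': array([[-8.81958878e-03,  9.93203910e-01, -1.16052607e-01,
         3.90770214e-01],
       [-9.99960670e-01, -8.86841598e-03,  9.56158914e-05,
         5.64706699e-03],
       [-9.34236716e-04,  1.16048886e-01,  9.93243064e-01,
         1.19935063e+00],
       [ 0.00000000e+00,  0.00000000e+00,  0.00000000e+00,
         1.00000000e+00]])}
side {'fx': 526.6956751392067, 'fy': 526.6956751392067, 'cx': 289.35970812414513, 'cy': 210.6493111272914, 'D': array([-0.01233309,  0.        ,  0.        ,  0.        ,  0.        ]), 'T': array([[-0.61221213,  0.61056484, -0.50240112, -0.22632314],
       [-0.79051066, -0.45896824,  0.40551331,  0.59029374],
       [ 0.01700601,  0.64541361,  0.76364394,  1.25033895],
       [ 0.        ,  0.        ,  0.        ,  1.        ]])}
{'t': 0.1, 'q': array([ 1.23891104,  0.47773323,  0.02232967,  1.55633864, -0.01150154,
        1.10929032, -0.08312553]), 'joint_vel': array([-0.00018361, -0.002273  ,  0.00193731, -0.00270299, -0.00191994,
       -0.00075537, -0.00136596]), 'joint_torque': array([ 2.83191177e-03, -5.97764969e+01,  1.61289018e+00, -2.81957889e+01,
        1.27759221e-02,  4.99271511e-03,  1.11973176e-05]), 'eef_pos': array([ 0.14967895, -0.65765605,  0.23041797]), 'tool_rot': array([ 0.55222658,  0.44137207,  0.55318132, -0.44071184]), 'contact_force': array([ 0.14563245,  0.5468869 , -0.29531348]), 'torque': array([ 0.02299473,  0.00251753, -0.00056174]), 'gripper_width': 0.9993317834953931}
```

View pics/top0.png

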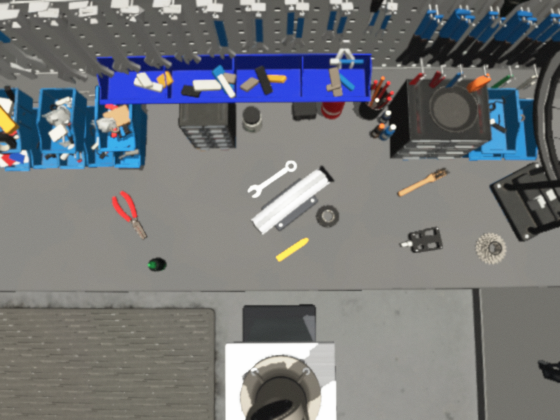

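View pics/side0.png

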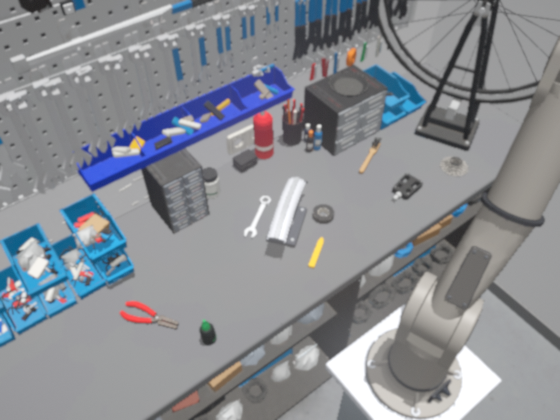

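The top view shows the bright guard from its plain end at about (262,225) to the flap end at about (325,174). The tape, spanner and lever lie close beside it. I'll zoom in and measure.

```bash
cat > h.py <<'E'
import numpy as np,cv2
from station import bot
def ray(n,uv):
    c=bot.calibration(n);K=np.array([[c['fx'],0,c['cx']],[0,c['fy'],c['cy']],[0,0,1]])
    u=cv2.undistortPoints(np.float64(uv).reshape(-1,1,2),K,c['D']).reshape(-1,2)
    d=np.c_[u[:,0],-u[:,1],-np.ones(len(u))]
    return c['T'][:3,3],d@c['T'][:3,:3].T
def plane(n,uv,z):
    o,d=ray(n,uv); return o+d*((z-o[2])/d[:,2])[:,None]
def cloud(n,p,d,m):
    v,u=np.where(m&(d>0)); o,r=ray(n,np.c_[u,v]); return o+r*d[v,u][:,None],np.c_[u,v]
E
python3 - <<'E'
from h import *
for n,(a,b,c,e) in dict(top=(235,345,150,245),side=(240,350,165,265)).items():
    z=np.load(n+"0.npz");p=z['p'][c:e,a:b];cv2.imwrite(f"pics/{n}z.png",cv2.resize(p[:,:,::-1],None,fx=6,fy=6,interpolation=2))
z=np.load("top0.npz");p,d=z['p'],z['d']
m=np.zeros(d.shape,bool);m[150:245,235:345]=1
P,uv=cloud("top",p,d,m)
k=(P[:,2]>.07)&(P[:,2]<.14)
Q=P[k];print(len(Q),Q.min(0),Q.max(0))
br=p[uv[k][:,1],uv[k][:,0]].mean(1)
r=cv2.minAreaRect(np.float32(Q[:,:2]));print(r)
m2=br>140;r=cv2.minAreaRect(np.float32(Q[m2][:,:2]));print('bright',r,cv2.boxPoints(r))
c=np.array(r[0]);
# principal axis
A=Q[m2];w,V=np.linalg.eigh(np.cov(A[:,:2].T));ax=V[:,1];ax*=-np.sign(ax[1]);s=(Q[:,:2]-c)@ax;l=(Q[:,:2]-c)@[-ax[1],ax[0]]
print(ax,np.degrees(np.arctan2(ax[1],ax[0])))
for i in np.arange(-.15,.17,.02):
    g=(abs(s-i)<.01)
    if g.any():print(round(i,3),g.sum(),np.percentile(Q[g,2],[10,50,90]).round(4),l[g].min().round(3),l[g].max().round(3),br[g].mean().round())
E
```

```text
1634 [ 0.46477984 -0.15315914  0.07012717] [0.65727547 0.07844006 0.11940951]
((0.5591020584106445, -0.03789643198251724), (0.05570878088474274, 0.25403404235839844), 37.48530578613281)
bright ((0.5576213598251343, -0.03337950259447098), (0.05270889028906822, 0.24519699811935425), 37.32429122924805) [[ 0.46232924  0.04813348]
 [ 0.6109985  -0.14685124]
 [ 0.65291345 -0.11489248]
 [ 0.5042442   0.08009224]]
[ 0.60531234 -0.79598804] -52.74867870195008
-0.13 12 [0.0791 0.0889 0.0948] -0.025 0.025 199.0
-0.11 134 [0.0861 0.0925 0.0988] -0.026 0.026 236.0
-0.09 136 [0.0929 0.099  0.1051] -0.026 0.026 238.0
-0.07 137 [0.0971 0.1037 0.1091] -0.026 0.026 240.0
-0.05 139 [0.0998 0.107  0.1128] -0.026 0.026 240.0
-0.03 138 [0.1021 0.1093 0.1142] -0.026 0.026 243.0
-0.01 136 [0.1038 0.1103 0.115 ] -0.026 0.026 243.0
0.01 134 [0.1026 0.1104 0.1155] -0.026 0.026 242.0
0.03 134 [0.1028 0.1086 0.1145] -0.026 0.026 241.0
0.05 129 [0.1    0.1059 0.1118] -0.026 0.026 239.0
0.07 126 [0.0955 0.1027 0.1082] -0.026 0.026 239.0
0.09 122 [0.0905 0.098  0.103 ] -0.026 0.026 238.0
0.11 110 [0.0843 0.0918 0.0968] -0.026 0.026 221.0
0.13 47 [0.0709 0.075  0.0808] -0.029 0.027 64.0
```

```bash
sleep 1; ls pics
```

```text
side0.png
sidez.png
top0.png
topz.png
```

View pics/topz.png

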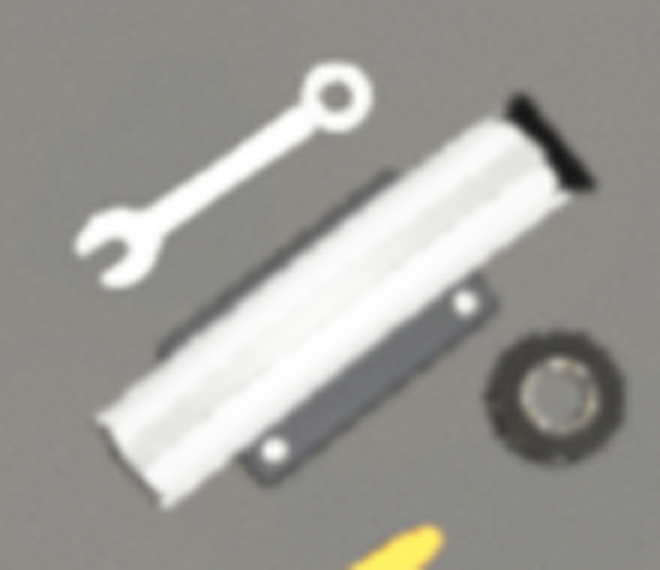

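View pics/sidez.png

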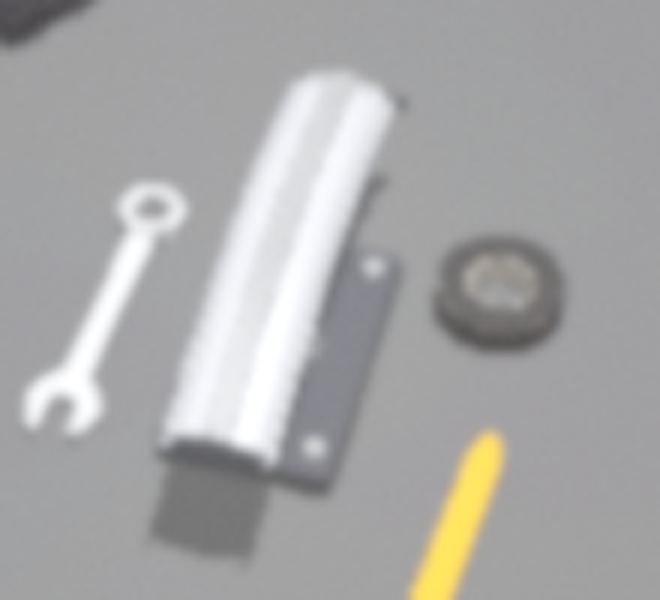

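The zoom confirms it: the square-cut end is near-left (topz about (135,460)) and the black flap is far-right (topz about (550,140)). Next I'll cross-check the centreline with the side view and compute the approach.

```bash
cat >> h.py <<'E'
from scipy.spatial.transform import Rotation as Ro
C0=np.array([.5576,-.0334]); AX=np.array([.606,-.7955]); AX/=np.linalg.norm(AX); R=.34
def target(arc,off):
    th=arc/R;t=np.r_[AX,0];up=np.r_[0,0,1.]
    n=np.sin(th)*t+np.cos(th)*up; z=np.cos(th)*t-np.sin(th)*up
    p=np.r_[C0,.115-R]+R*n+off*up
    x=-n;return p,np.c_[x,np.cross(z,x),z]
def cur():
    o=bot.get_obs();return o,o['eef_pos'],Ro.from_quat(np.roll(o['tool_rot'],-1)).as_matrix()
def delta(arc,off):
    o,p,M=cur();q,N=target(arc,off)
    print('t',o['t'].__round__(2),'pos',p.round(4),'tgt',q.round(4),'shift mm',(M.T@(q-p)*1e3).round(1),'turn6',(np.degrees(Ro.from_matrix(M.T@N).as_rotvec())/6).round(2),'F',o['contact_force'].round(2),'w',round(float(o['gripper_width']),3))
E
python3 - <<'E'
from h import *
for n,b in dict(top=(235,345,150,245),side=(240,350,165,265)).items():
    z=np.load(n+"0.npz");p,d=z['p'],z['d'];m=np.zeros(d.shape,bool);m[b[2]:b[3],b[0]:b[1]]=1
    P,uv=cloud(n,p,d,m);br=p[uv[:,1],uv[:,0]].mean(1)
    k=(P[:,2]>.078)&(P[:,2]<.14)&(br>140);Q=P[k];s=(Q[:,:2]-C0)@AX;l=(Q[:,:2]-C0)@[-AX[1],AX[0]]
    print(n,s.min(),s.max())
    for i in np.arange(-.1,.11,.04):
        g=abs(s-i)<.02;h=g&(abs(l)<.005);print(round(i,2),l[g].min().round(4),l[g].max().round(4),np.median(Q[h,2]).round(4), 'l of top',np.mean(l[g][np.argsort(-Q[g,2]+np.sqrt(R*R)-np.sqrt(R*R-s[g]**2)*1)][:30]).round(4),'model',round(.115-R+np.sqrt(R*R-i*i),4))
delta(-.115,.06)
E
```

```text
top -0.12244618288184754 0.12151478224835491
-0.1 -0.0261 0.0259 0.1015 l of top 0.0006 model 0.1
-0.06 -0.0262 0.0261 0.1094 l of top -0.0009 model 0.1097
-0.02 -0.0263 0.0258 0.1141 l of top 0.001 model 0.1144
0.02 -0.0263 0.0264 0.1145 l of top -0.0004 model 0.1144
0.06 -0.0262 0.0261 0.1098 l of top 0.0003 model 0.1097
0.1 -0.0263 0.026 0.1004 l of top -0.0006 model 0.1
side -0.12354792169907017 0.12021042041576349
-0.1 -0.0272 0.0256 0.099 l of top -0.0016 model 0.1
-0.06 -0.0263 0.0255 0.1082 l of top 0.0001 model 0.1097
-0.02 -0.0274 0.0267 0.1124 l of top 0.0002 model 0.1144
0.02 -0.0269 0.0257 0.1115 l of top -0.0012 model 0.1144
0.06 -0.0262 0.026 0.1068 l of top -0.0028 model 0.1097
0.1 -0.0262 0.0249 0.0974 l of top -0.0028 model 0.1
t 0.1 pos [ 0.1497 -0.6577  0.2304] tgt [0.4892 0.0563 0.1557] shift mm [  75.6  489.6 -620.7] turn6 [-4.04 -3.2   0.69] F [ 0.15  0.55 -0.3 ] w 0.999
```

```bash
python3 -m jog '0 30 -30 0 0 0 0;0 30 -30 0 0 0 0;0 30 -30 0 0 0 0;0 30 -30 0 0 0 0;0 30 -30 0 0 0 0' 20; python3 -m jog '0 28 -35 0 0 0 0;0 28 -35 0 0 0 0;0 28 -35 0 0 0 0;0 28 -35 0 0 0 0;0 28 -35 0 0 0 0'; python3 -c "
from h import *
delta(-.115,.06)"
```

```text
t: 0.6
eef_pos: [0.2633, -0.4768, 0.231]
tool_rot: [0.552, 0.441, 0.553, -0.441]
contact_force: [1.3, -0.1, -0.9]
gripper_width: 0.147
t: 1.1
eef_pos: [0.3607, -0.2751, 0.2312]
tool_rot: [0.553, 0.441, 0.553, -0.441]
contact_force: [0.8, -0.0, 0.5]
gripper_width: 0.005
t 1.1 pos [ 0.3607 -0.2751  0.2312] tgt [0.4892 0.0563 0.1557] shift mm [  75.4  198.9 -294.7] turn6 [-4.04 -3.18  0.69] F [ 0.78 -0.01  0.52] w 0.005
```

```bash
python3 -m jog '0 22 -34 0 0 0 0;0 22 -34 0 0 0 0;0 22 -34 0 0 0 0;0 22 -34 0 0 0 0;0 22 -34 0 0 0 0'; python3 -m jog '0 22 -34 0 0 0 0;0 22 -34 0 0 0 0;0 20 -28 0 0 0 0;0 0 0 0 0 0 0;0 0 0 0 0 0 0'; python3 -m jog '0 0 0 -1 -0.8 0.17 0;0 0 0 -1 -0.8 0.17 0;0 0 0 -1 -0.8 0.17 0;0 0 0 -1 -0.8 0.17 0;0 0 0 0 0 0 0';python3 -c "
from h import *
delta(-.115,.06)"
```

```text
t: 1.6
eef_pos: [0.43, -0.0852, 0.2312]
tool_rot: [0.553, 0.441, 0.553, -0.441]
contact_force: [1.2, -0.2, 0.5]
gripper_width: -0.001
t: 2.1
eef_pos: [0.4708, 0.0215, 0.2309]
tool_rot: [0.553, 0.44, 0.553, -0.441]
contact_force: [-0.6, 0.2, 0.5]
gripper_width: -0.002
t: 2.6
eef_pos: [0.4692, 0.0208, 0.2307]
tool_rot: [0.731, 0.255, 0.517, -0.364]
contact_force: [0.3, -0.4, -0.3]
gripper_width: 0.0
t 2.6 pos [0.4692 0.0208 0.2307] tgt [0.4892 0.0563 0.1557] shift mm [ 65.1  37.7 -40.3] turn6 [-0.    0.03  0.03] F [ 0.33 -0.42 -0.33] w 0.0
```

```bash
python3 -m jog '16 9.4 -10 0 0 0 0;16 9.4 -10 0 0 0 0;16 9.4 -10 0 0 0 0;16 9.4 -10 0 0 0 0;0 0 0 0 0.03 0.03 0'; python3 -m jog '0 0 0 0 0 0 0;0 0 0 0 0 0 0';python3 -c "
from h import *
delta(-.115,.02)
p,d=bot.read_camera('top');cv2.imwrite('pics/t1.png',cv2.resize(p[140:260,220:360,::-1],None,fx=5,fy=5))
p,d=bot.read_camera('side');cv2.imwrite('pics/s1.png',cv2.resize(p[130:270,220:380,::-1],None,fx=4,fy=4))
"
```

```text
t: 3.1
eef_pos: [0.4906, 0.0557, 0.1555]
tool_rot: [0.729, 0.259, 0.519, -0.364]
contact_force: [0.0, -0.7, 0.4]
gripper_width: -0.001
t: 3.3
eef_pos: [0.4915, 0.0555, 0.1585]
tool_rot: [0.73, 0.259, 0.517, -0.364]
contact_force: [0.3, 0.7, -0.2]
gripper_width: 0.0
t 3.3 pos [0.4915 0.0555 0.1585] tgt [0.4892 0.0563 0.1157] shift mm [ 39.6  -1.4 -16.1] turn6 [-0.06 -0.01 -0.01] F [ 0.31  0.69 -0.17] w 0.0
```

View pics/s1.png

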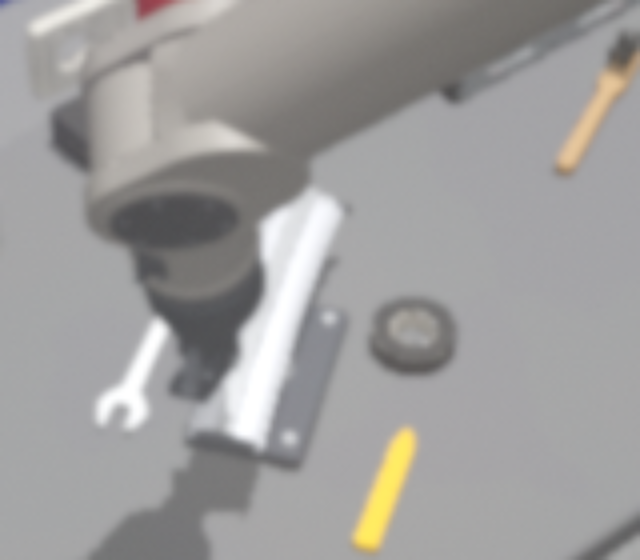

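View pics/t1.png

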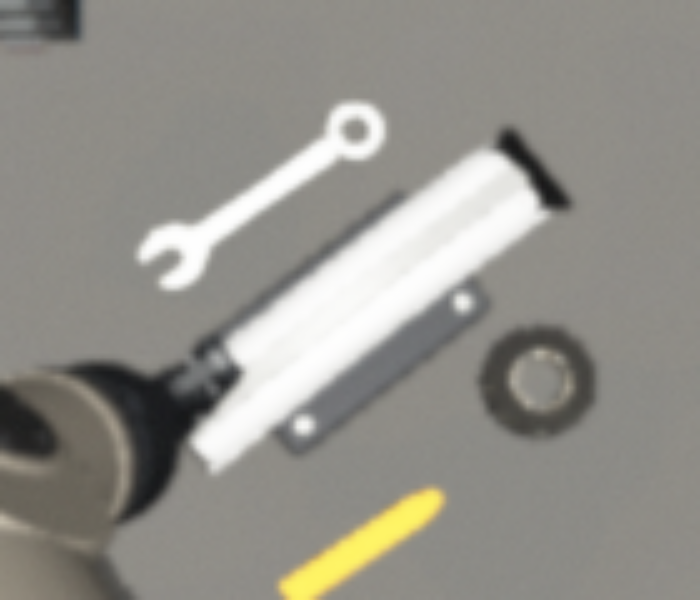

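```bash
python3 -c "
from h import *
print(plane('top',[[266,215],[268,215]],.16), plane('side',[[270,227]],.1585))"
```

```text
[[0.50659891 0.03382595 0.16      ]
 [0.50655235 0.02860117 0.16      ]] [[0.4780142  0.08606194 0.1585    ]]
```

```bash
python3 -c "
from h import *
o,p0,M=cur()
for n in('top','side'):
    p,d=bot.read_camera(n);m=np.zeros(d.shape,bool);m[150:250,225:345]=1
    P,uv=cloud(n,p,d,m);L=(P-p0)@M*1e3
    k=(L[:,0]>-60)&(L[:,0]<15)&(abs(L[:,1])<40)&(abs(L[:,2])<60)&(P[:,2]>.135)
    print(n)
    for a in range(-60,16,6):
        g=k&(abs(L[:,0]-a)<3)
        if g.any(): print(a,g.sum(),'y',np.percentile(L[g,1],[0,50,100]).round(),'z',np.percentile(L[g,2],[0,50,100]).round())
"
```

```text
top
-60 3 y [-10.  -7.  -3.] z [23. 24. 26.]
-54 10 y [-13.  -9.  -5.] z [13. 21. 34.]
-48 3 y [-14. -12. -10.] z [ 9. 13. 29.]
-36 1 y [-7. -7. -7.] z [12. 12. 12.]
-24 2 y [-11.  -9.  -7.] z [5. 7. 8.]
-18 2 y [-10.  -9.  -9.] z [6. 6. 7.]
-6 2 y [-11. -11. -10.] z [2. 4. 5.]
0 1 y [-11. -11. -11.] z [-3. -3. -3.]
side
-60 2 y [-10.  -8.  -5.] z [-29. -28. -27.]
-54 12 y [-13.  -7.   0.] z [-36. -25. -18.]
-48 5 y [-14. -11.  -7.] z [-32. -15.   3.]
-42 4 y [-13.  -9.  -3.] z [-15. -15. -12.]
-36 2 y [-12. -10.  -8.] z [-16. -10.  -3.]
-30 1 y [-12. -12. -12.] z [-3. -3. -3.]
-24 2 y [-12. -11. -10.] z [-8. -7. -5.]
-18 5 y [-12. -11.  -8.] z [-15.  -6.   5.]
-12 6 y [-12. -10.  -6.] z [-11.  -8.   2.]
-6 1 y [-8. -8. -8.] z [-8. -8. -8.]
0 3 y [-11. -10.  -8.] z [-9. -8.  1.]
```

Depth points on the tip agree with the reported TCP: the tip is at x≈0 and the near pad face at y≈-11 mm. Descending now.

```bash
python3 -m jog '10 -0.4 -4 0 0 0 0;10 -0.4 -4 0 0 0 0;10 -0.3 -4 0 0 0 0;9 -0.3 -4 0 0 0 0;0 0 0 0 0 0 0'; python3 -m jog '0 0 0 0 0 0 0;0 0 0 0 0 0 0';python3 -c "
from h import *
delta(-.115,.0)
"
```

```text
t: 4.0
eef_pos: [0.4876, 0.0575, 0.1136]
tool_rot: [0.73, 0.257, 0.519, -0.363]
contact_force: [0.3, -0.8, -0.4]
gripper_width: 0.002
t: 4.2
eef_pos: [0.4891, 0.0579, 0.1157]
tool_rot: [0.731, 0.259, 0.517, -0.362]
contact_force: [-0.6, 0.6, 0.7]
gripper_width: 0.0
t 4.2 pos [0.4891 0.0579 0.1157] tgt [0.4892 0.0563 0.0957] shift mm [19.3 -0.9 -5.3] turn6 [-0.04 -0.01 -0.01] F [-0.63  0.65  0.72] w 0.0
```

```bash
python3 -m jog '4 -0.2 -1.2 0 0 0 0;4 -0.2 -1.2 0 0 0 0;4 -0.2 -1.2 0 0 0 0;4 -0.2 -1.2 0 0 0 0;2 0 -0.6 0 0 0 0';python3 -c "
from h import *
delta(-.115,-.006)
"; python3 -m jog '2 0 -0.7 0 0 0 0;2 0 -0.7 0 0 0 0;2 0 -0.7 0 0 0 0;0 0 0 0 0 0 0;0 0 0 0 0 0 0';python3 -c "
from h import *
delta(-.115,-.006)
"
```

```text
t: 4.7
eef_pos: [0.4885, 0.0564, 0.0962]
tool_rot: [0.73, 0.258, 0.518, -0.363]
contact_force: [0.2, 0.6, -0.8]
gripper_width: 0.001
t 4.7 pos [0.4885 0.0564 0.0962] tgt [0.4892 0.0563 0.0897] shift mm [ 6.2  0.6 -1.7] turn6 [-0.04 -0.01 -0.  ] F [ 0.21  0.59 -0.78] w 0.001
t: 5.2
eef_pos: [0.4886, 0.0564, 0.0904]
tool_rot: [0.731, 0.258, 0.518, -0.363]
contact_force: [-3.0, -0.6, 4.3]
gripper_width: 0.0
t 5.2 pos [0.4886 0.0564 0.0904] tgt [0.4892 0.0563 0.0897] shift mm [0.8 0.5 0.2] turn6 [-0.04 -0.01 -0.01] F [-3.   -0.64  4.26] w 0.0
```

Contact is made at about 4 N, with the guard roughly 5–6 mm down. Now the sweep.

```bash
python3 -m jog '0.08 0.1 7.1 0 0.2 0 0;0.08 0.1 7.1 0 0.2 0 0;0.08 0 7.1 0 0.2 0 0;0.08 0 7.1 0 0.2 0 0;0.08 0 7.1 0 0.2 0 0'; python3 -c "
from h import *
delta(-.080,-.006)
"
```

```text
t: 5.7
eef_pos: [0.5101, 0.0309, 0.1008]
tool_rot: [0.703, 0.278, 0.555, -0.347]
contact_force: [-1.8, 3.0, 3.5]
gripper_width: 0.003
t 5.7 pos [0.5101 0.0309 0.1008] tgt [0.5096 0.0297 0.0996] shift mm [ 1.3 -1.2  0.4] turn6 [-0.03 -0.04 -0.04] F [-1.84  2.97  3.45] w 0.003
```

```bash
python3 -m jog '0.2 -0.2 7.1 0 0.2 0 0;0.2 -0.2 7.1 0 0.2 0 0;0.2 -0.2 7.1 0 0.2 0 0;0.1 0 7.1 0 0.2 0 0;0.08 0 7.1 0 0.2 0 0'; python3 -c "
from h import *
delta(-.044,-.006)
"
```

```text
t: 6.2
eef_pos: [0.5307, 0.0023, 0.1068]
tool_rot: [0.673, 0.296, 0.591, -0.333]
contact_force: [-1.6, 2.9, 3.8]
gripper_width: -0.001
t 6.2 pos [0.5307 0.0023 0.1068] tgt [0.531  0.0015 0.1062] shift mm [ 0.7 -0.2  0.7] turn6 [-0.03 -0.03 -0.04] F [-1.57  2.92  3.77] w -0.001
```

```bash
python3 -m jog '0.15 0 7.1 0 0.2 0 0;0.1 0 7.1 0 0.2 0 0;0.1 0 7.1 0 0.2 0 0;0.08 0 7.1 0 0.2 0 0;0.08 0 7.1 0 0.2 0 0'; python3 -c "
from h import *
delta(-.008,-.006)
"; python3 -m jog '0.1 0 7.1 0 0.2 0 0;0.1 0 7.1 0 0.2 0 0;0.1 0 7.1 0 0.2 0 0;0.08 0 7.1 0 0.2 0 0;0.08 0 7.1 0 0.2 0 0'; python3 -c "
from h import *
delta(.028,-.006)
"
```

```text
t: 6.7
eef_pos: [0.5521, -0.0262, 0.1093]
tool_rot: [0.641, 0.313, 0.626, -0.317]
contact_force: [-0.9, 2.6, 4.2]
gripper_width: -0.004
t 6.7 pos [ 0.5521 -0.0262  0.1093] tgt [ 0.5528 -0.027   0.1089] shift mm [ 0.4 -0.   1. ] turn6 [-0.03 -0.02 -0.04] F [-0.91  2.6   4.22] w -0.004
t: 7.2
eef_pos: [0.5734, -0.0551, 0.108]
tool_rot: [0.607, 0.329, 0.658, -0.3]
contact_force: [-0.7, 1.9, 4.3]
gripper_width: -0.003
t 7.2 pos [ 0.5734 -0.0551  0.108 ] tgt [ 0.5745 -0.0556  0.1078] shift mm [0.  0.6 1.1] turn6 [-0.03 -0.01 -0.03] F [-0.73  1.89  4.34] w -0.003
```

```bash
python3 -m jog '0.1 0.2 7.1 0 0.2 0 0;0.1 0.2 7.1 0 0.2 0 0;0.1 0.1 7.1 0 0.2 0 0;0.08 0 7.1 0 0.2 0 0;0.08 0 7.1 0 0.2 0 0'; python3 -c "
from h import *
delta(.063,-.006)
"; python3 -m jog '0.1 0 7.1 0 0.2 0 0;0.1 0 7.1 0 0.2 0 0;0.1 0 7.1 0 0.2 0 0;0.08 0 7.1 0 0.2 0 0;0.08 0 7.1 0 0.2 0 0'; python3 -c "
from h import *
delta(.099,-.006)
"
```

```text
t: 7.7
eef_pos: [0.5948, -0.0835, 0.1027]
tool_rot: [0.571, 0.344, 0.69, -0.283]
contact_force: [-2.2, 1.7, 4.5]
gripper_width: 0.003
t 7.7 pos [ 0.5948 -0.0835  0.1027] tgt [ 0.5956 -0.0832  0.1032] shift mm [-0.5  0.8  0.1] turn6 [-0.03 -0.03 -0.03] F [-2.18  1.7   4.53] w 0.003
t: 8.2
eef_pos: [0.6156, -0.111, 0.0941]
tool_rot: [0.534, 0.358, 0.718, -0.265]
contact_force: [-1.6, 0.9, 4.2]
gripper_width: 0.002
t 8.2 pos [ 0.6156 -0.111   0.0941] tgt [ 0.6167 -0.111   0.0947] shift mm [-0.7  0.9  0.5] turn6 [-0.02 -0.02 -0.03] F [-1.57  0.86  4.21] w 0.002
```

```bash
python3 -m jog '0.05 0.2 7.1 0 0.2 0 0;0.05 0.2 7.1 0 0.2 0 0;0 0 3 0 0.1 0 0;0 0 0 0 0 0 0'; python3 -c "
from h import *
delta(.116,-.006)
"; python3 -m jog '-4 0 1 0 0 0 0;-10 0 2 0 0 0 0;-25 0 0 0 0 0 0;-35 0 0 0 0 0 0;-35 0 0 0 0 0 0'; python3 -c "
from h import *
delta(.116,.1)
"
```

```text
t: 8.6
eef_pos: [0.6261, -0.1248, 0.0884]
tool_rot: [0.516, 0.365, 0.731, -0.256]
contact_force: [0.9, -1.8, 4.5]
gripper_width: 0.0
t 8.6 pos [ 0.6261 -0.1248  0.0884] tgt [ 0.6265 -0.1239  0.0894] shift mm [-0.8  0.9 -0.7] turn6 [-0.04 -0.02 -0.03] F [ 0.88 -1.81  4.52] w 0.0
t: 9.1
eef_pos: [0.6488, -0.1552, 0.1919]
tool_rot: [0.516, 0.364, 0.732, -0.256]
contact_force: [0.8, 0.0, 0.1]
gripper_width: 0.005
t 9.1 pos [ 0.6488 -0.1552  0.1919] tgt [ 0.6265 -0.1239  0.1954] shift mm [  9.6   1.2 -37.4] turn6 [-0.02 -0.03 -0.02] F [0.83 0.01 0.08] w 0.005
```

```bash
python3 -m jog '-20 -18 20 0 0 0 0;-20 -18 20 0 0 0 0;-15 -18 20 0 0 0 0;-10 -18 20 0 0 0 0;-10 -18 20 0 0 0 0';python3 -m jog '0 -18 10 0 0 0 0;0 -18 10 0 0 0 0;0 0 0 0 0 0 0;0 0 0 0 0 0 0'; python3 - <<'E'
from h import *
for n,b in dict(top=(235,345,150,245),side=(240,350,165,265)).items():
    p,d=bot.read_camera(n);cv2.imwrite(f'pics/{n}9.png',p[:,:,::-1])
    z=np.load(n+"0.npz")
    D=np.abs(p.astype(int)-z['p']).max(2);cv2.imwrite(f'pics/{n}9d.png',(D>40).astype(np.uint8)*255)
    m=np.zeros(d.shape,bool);m[b[2]:b[3],b[0]:b[1]]=1
    for tag,(pp,dd) in dict(old=(z['p'],z['d']),new=(p,d)).items():
        P,uv=cloud(n,pp,dd,m);br=pp[uv[:,1],uv[:,0]].mean(1)
        k=(P[:,2]>.078)&(P[:,2]<.14)&(br>140);Q=P[k];s=(Q[:,:2]-C0)@AX;l=(Q[:,:2]-C0)@[-AX[1],AX[0]]
        h=(abs(s)<.03)&(abs(l)<.005);print(n,tag,len(Q),Q.mean(0).round(4),s.min().round(4),s.max().round(4),np.median(Q[h,2]).round(4))
E
```

```text
t: 9.6
eef_pos: [0.6491, -0.3058, 0.2282]
tool_rot: [0.516, 0.364, 0.732, -0.256]
contact_force: [0.4, 0.4, 0.7]
gripper_width: 0.002
t: 10.0
eef_pos: [0.6316, -0.3406, 0.2203]
tool_rot: [0.516, 0.365, 0.732, -0.255]
contact_force: [-0.1, 1.0, 0.4]
gripper_width: 0.001
top old 1584 [ 0.5541 -0.0306  0.1031] -0.1224 0.1215 0.1145
top new 1579 [ 0.5542 -0.0307  0.103 ] -0.1227 0.1222 0.114
side old 1130 [ 0.5433 -0.0188  0.1014] -0.1235 0.1202 0.1128
side new 1133 [ 0.5434 -0.0188  0.1013] -0.1247 0.1207 0.1128
```

View pics/top9.png

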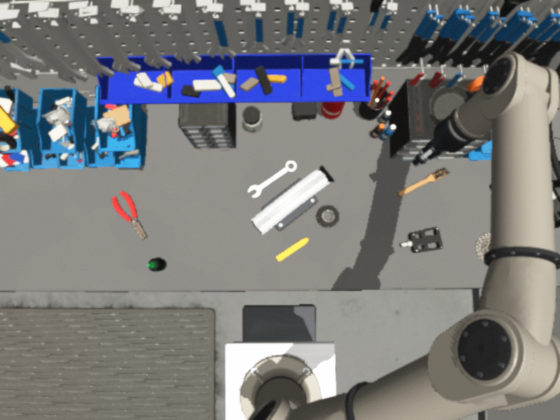

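View pics/top9d.png

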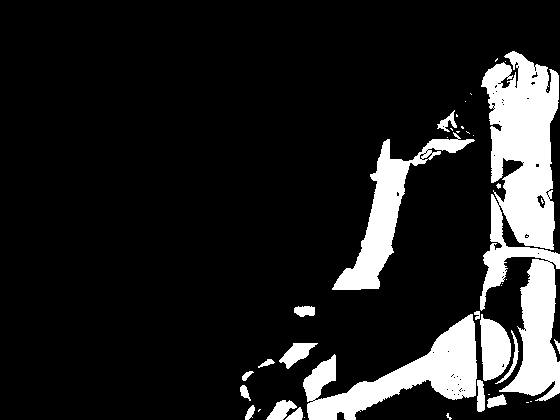

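The top view shows every object unchanged. The difference mask (pics/top9d.png) shows only the arm and its shadow, and the hand is clear at about (425,155). The guard is back up, so I'm handing in.

```bash
python3 -c "
from station import bot
print(bot.hand_in())"
```

```text
the job is handed in; nothing more can be done
None
```

I ran the closed fingertips along the rib in one continuous stroke, from the plain end to about 7 mm short of the flap end, then lifted the hand clear. I handed the job in at about 10 s of the 38 s allowed; no verdict is reported.

- **Touch:** the upward force was 3.5–4.5 N at every reading along the rib. The fingertips sat about 5–7 mm below the rib's rest height, well short of the 18 mm limit. The seven stretches can't be sensed one by one, so touching each in order rests on the measured path and the steady force.
- **Guard and stand:** the before and after camera checks agree to within about 1 mm. The crown reads 114.0 mm against 114.5 mm before in the top view, and 112.8 mm both times in the side view, so the guard is back up. The side view reads about 2 mm lower than the top view, which is roughly the calibration error.
- **Other things:** comparing the top pictures before and after shows changes only from the arm and its shadow, so nothing else visibly moved.
- **Sideways force:** I read up to about 3 N sideways during the stroke, which I put down to friction and sensor noise. It did not shift the stand measurably.

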